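Unclip the exhausted gas-filter cartridge from its dock

TASK

One of the two clip-in filter cartridges in the dock is used up: its indicator pin has popped up, the other's is still down. Squeeze that cartridge's two latch tabs together, lift it out of the dock and stand it upright in the shallow tray, setting it down rather than dropping it. Leave the good cartridge clipped in, and knock nothing over.

Things in the scene. Friction and masses are not known exactly. Their poses are not given: they have to be found in the camera images.
- filter_dock: twin filter dock fixed to the worktop: foot plate 90 x 180 mm, grey manifold with two collared bays side by side along its y, at y = +-32 mm. Origin: centre of its underside, z up; its -x side, the front, faces roughly the robot. Bay floors 14 mm, collar tops 54 mm above the worktop, nothing higher. Collars 58 (x) x 53 (y) mm outside; catch bars front and rear hold the barbs of both tabs.
- cartridge_up_pads (a point): cartridge with the raised pin (in either bay): point midway between the finger pads of its two tabs, 60 mm above its underside. Axes as the dock's: x from front pad to rear pad (the squeeze), z up. Pads 19 mm wide (y), from 45 to 75 mm above the underside (lower ends 5 mm above the collar); outer faces 58 mm apart at rest (62 at the tops, leaning out 0.13 rad), 41 mm and upright when fully pressed.
- cartridge_up_center (a point): the same cartridge's centre, on its axis, 40 mm above its flat underside. White, about 0.15 kg, 45 (x) x 40 (y) mm at the foot, 26 x 40 mm above the collar, 80 mm high to its top; a steel indicator pin 12 mm across in the middle of the top stands 17 mm up on this one. It has 1.5 mm play to each side in its bay and 1 mm upwards. Cannot be pulled out until both tabs are pressed in.
- cartridge_flush_center (a point): the other cartridge's centre, half-way up (40 mm above its underside); the same in shape and size but its indicator pin is down, nearly flush (1 to 2 mm). It is in the other bay, 64 mm away, and stays clipped in.
- cartridge_up_front (a joint): latch tab on the front (-x) side of the cartridge with the raised pin, hinged at its foot. 0 rad = sprung out, barb under the catch bar; grows as it is pressed in, stop at 0.16. The barb clears the bar from 0.10 rad (pad in by 5.5 mm) if the cartridge is centred in its play; press to the stop (pad in by 9 mm, 9 N) to be sure. Springs out when let go.
- cartridge_up_back (a joint): latch tab on the rear (+x) side of the cartridge with the raised pin, hinged at its foot. 0 rad = sprung out, barb under the catch bar; grows as it is pressed in, stop at 0.16. The barb clears the bar from 0.10 rad (pad in by 5.5 mm) if the cartridge is centred in its play; press to the stop (pad in by 9 mm, 9 N) to be sure. Springs out when let go.
- parts_tray_in (a point): shallow open steel tray fixed to the worktop, 130 mm (x) x 150 mm (y) outside, walls 3 mm thick, rim 20 mm above the worktop; this point is the centre of its inner floor, 3 mm above the worktop; axes as the tray's. Keep clear behind it: the tall instrument's front stands at about x = 0.57 m, from y = -0.12 m leftwards.
- white_bottle: loose white screw-cap bottle 58 mm across, 108 mm tall, standing behind the dock; origin at the centre of its underside, z up
- sample_jar: loose small lidded sample jar 45 mm across, 54 mm tall, standing behind and to the right of the dock; origin at the centre of its underside, z up
Mind the look-alikes: they are no part of the job. Leave any brown or turquoise look-alike of the part that bears cartridge_up_pads alone.

How it is judged (in metres and radians):
On the way, in this order (a step that is already met when the one before it is completed fails the run):
1. both latch tabs of the popped-up cartridge are pressed in together (each past 0.10 rad) while it is still in its bay (value of joint each of cartridge_up_front, cartridge_up_back above 0.1 rad and z of cartridge_up_center in the frame of filter_dock below 0.062 m), for 0.1 s.
2. the cartridge is lifted out, its underside clear of the collar (z of cartridge_up_center in the frame of filter_dock above 0.098 m), for 0.1 s.
At the end, for the whole second after the job is handed in: The cartridge with the raised pin stands on the tray's floor inside its walls, upright within 0.1 rad and its height within 5 mm of standing flat, at rest, with both tabs let go; the other cartridge is still clipped in its bay, and the bottle and the jar stand (x of cartridge_up_center in the frame of parts_tray_in between -0.055 and 0.055 m and y of cartridge_up_center in the frame of parts_tray_in between -0.065 and 0.065 m and z of cartridge_up_center in the frame of parts_tray_in between 0.035 and 0.045 m and angle between cartridge_up_center's own z axis and vertical below 0.1 rad and linear speed of cartridge_up below 0.02 m/s and value of joint each of cartridge_up_front, cartridge_up_back below 0.04 rad and z of cartridge_flush_center in the frame of filter_dock below 0.058 m and angle between each of white_bottle, sample_jar's own z axis and vertical below 0.3 rad); the robot touches nothing.
It fails at once if the good cartridge is moved more than 6 mm (distance of cartridge_flush_center from where it was at the start of the episode above 0.006 m).
It fails at once if the cartridge is dropped: not held by the fingers and moving faster than 0.5 m/s (a fall of about 13 mm) (contact force between the fingers and cartridge_up below 0.05 N and linear speed of cartridge_up above 0.5 m/s).
It fails at once if the bottle or the jar is knocked over (angle between any of white_bottle, sample_jar's own z axis and vertical above 0.6 rad).
It also fails if it takes over 48 s, if anything falls off the work surface, if the arm or the gripper's body presses on something with over 40 N, if the wrist force passes 120 N, or if a joint passes its speed limit or range.

ROBOT

A 6-joint arm with a two-finger parallel gripper is mounted at the origin on a cart in front of the work surface, level with it; the furniture and walls round the work are solid. World frame = base frame: x ahead of the robot, y to its left, z up, the work surface at z = 0. Lengths are in m, angles in degrees, forces in N, time in s.
With the tool pointing down it reaches from about 0.3 to 0.75 m from the base axis. Payload 8.5 kg.
Tool frame: the origin (TCP) lies midway between the tips of the shut fingers; the grasp point (between the pads) lies 19 mm behind it (env.grip_depth is the distance from the TCP to the grasp point, in m); y points along the fingers, x is the direction in which the jaws open and shut, and the axes are right-handed (so a half turn about y gives the same grasp; the last joint's range is limited). The gripper opens to 85 mm and grips with 20 to 120 N. Pads are 22 mm wide; open, the fingers measure 114 mm over their backs; the gripper's body (76 mm by 85 mm) begins 54 mm behind the grasp point. The pads swing forward as they close: fully open they stand 13 mm farther back than shut.
Start: joints at [51.091, 21.807, 74.336, -0, 83.858, -12.336], TCP at [0.246, 0.492, 0.199] pointing down, gripper open.
Joint ranges: [-178.18, 178.18], [-50.72, 133.34], [12.68, 142.11], [-81.47, 261.47], [9.98, 163.14], [-165.26, 165.26]. Speed limits (degrees/s): [136.94, 136.94, 180, 180, 180, 180].

INTERFACE

Orientations are given as a 3x3 rotation matrix whose columns are the frame's x, y, z axes.
In Python, from rig import env gives the robot as it stands.
- The arm moves only by the shell command python3 -m inch 'ROWS' [FORCE]. ROWS is JSON, a list that holds one entry, the list of rows, each a list of 7 numbers: the gripper command: -1 is shut, 1 is fully open, values between are in proportion, then the shift along the world's x, y, z in cm, then the turn, a rotation vector about the world's x, y, z in degrees. In form: [[[grip, dx, dy, dz, rx, ry, rz], ...]]. A call has 1 to 20 rows; each row is the pose to reach, as a shift and turn from the pose commanded when the call began; what a row does not reach only later rows make up. A row lasts 1/8 s, in which the tool goes at most 62.5 mm and 10.7 degrees, less where a joint would pass 70% of its speed; a pose out of reach is approached as far as the arm can. A call with a gripper value outside its range is refused whole. The fingers move at their own pace and stop on an object; FORCE is the grip in N (left out, the last holds). Time passes only in rows, so rows that repeat a pose let the fingers close. It gives the time, the measured TCP pose, the force and the opening at its end, in the units of the state.
- env.observe(): the state, without advancing time (a new reading comes with each control period).
- env.get_image(name): name is "scene" or "top" or "wrist"; returns a dict with "frame" (480x640x3 uint8, red, green, blue), "mtx" (3x3 intrinsics, pixels), "rvec" (rotation vector, rad) and "tvec" (3), from world to camera coordinates, as OpenCV has them. Camera axes: x right, y down, z forward; pixel columns grow to the right and rows downward; lengths in m; the calibration is good to about 2 mm. The wrist camera is an equidistant fisheye: a pixel r from the principal point sees the ray r / f radians off the axis. A picture is of the moment at which its call begins. There is no depth.
- env.close_job(): hands the job in, once; it reports no verdict.
The state is a dict: "time_s": time; "q": joint angles; "qvel": joint speeds; "joint_efforts": joint torques, N m; "position": TCP position; "tool_rot": TCP orientation; "ft_force": force on the tool from outside, world axes, zero at the start; "wrist_torque": the same for the moment, N m; "grip_width": finger opening in m.
Only numpy, scipy, OpenCV 4.12 (cv2) and the standard library are available. Lean on these libraries where they do the work, as an engineer would, in place of code of your own. Each camera call takes 0.05 s, during which the arm holds its last target.

## Working session

There is one attempt and no reset: what is moved stays moved. The work goes in short steps, Python scripts to look and compute and a shell command to move; the robot and the scene stay as the last step left them, time stands still between calls to the robot, and variables do not carry over. Pictures are saved under pics/ and viewed, and the job is handed in when it is done.

```bash
ls; mkdir -p pics; cat > h.py <<'E'
import numpy as np, cv2
from rig import env
def grab(n,fn):
    im=env.get_image(n); cv2.imwrite('pics/'+fn,cv2.cvtColor(im['frame'],cv2.COLOR_RGB2BGR))
    np.savez('pics/'+fn[:-4]+'.npz',**im); return im
def ray(im,u,v):
    R=cv2.Rodrigues(np.array(im['rvec'],float))[0]; K=np.array(im['mtx']); t=np.array(im['tvec'],float).ravel()
    d=R.T@np.linalg.solve(K,[u,v,1.]); return -R.T@t,d/np.linalg.norm(d)
def onz(im,u,v,z):
    c,d=ray(im,u,v); return c+d*(z-c[2])/d[2]
def proj(im,p):
    return cv2.projectPoints(np.array(p,float).reshape(-1,3),np.array(im['rvec'],float),np.array(im['tvec'],float),np.array(im['mtx'],float),None)[0].reshape(-1,2)
def tri(a,b):
    A=[];B=[]
    M=np.zeros((3,3));v=np.zeros(3)
    for c,d in(a,b):
        P=np.eye(3)-np.outer(d,d);M+=P;v+=P@c
    x=np.linalg.solve(M,v); return x,[np.linalg.norm((np.eye(3)-np.outer(d,d))@(x-c)) for c,d in(a,b)]
E
python3 - <<'E'
from h import *
for n in('scene','top','wrist'):
    im=grab(n,n+'0.png'); 
    print(n,ray(im,320,240))
print(env.observe())
E
```

```text
pics
scene (array([-0.09657032, -0.90901099,  0.71829032]), array([ 0.55603016,  0.64449475, -0.52483996]))
top (array([ 0.41381344, -0.16657837,  0.90488973]), array([ 0.16409168, -0.00171784, -0.9864436 ]))
wrist (array([0.18006709, 0.52514388, 0.37323502]), array([ 0.26453992, -0.12308179, -0.95648811]))
{'time_s': 0.15, 'q': array([ 5.10903228e+01,  2.18324438e+01,  7.43712233e+01, -2.11158410e-04,
        8.38593859e+01, -1.23345814e+01]), 'qvel': array([ 0.02881631, -0.06589454, -0.05285131,  0.06364805,  0.06985834,
       -0.04574651]), 'joint_efforts': array([ 3.32455158e-03, -4.48627782e+01, -2.31347018e+01, -1.33417743e-04,
        3.75740157e-03,  4.39288090e-05]), 'position': array([0.2458818 , 0.49169144, 0.19857156]), 'tool_rot': array([[ 4.47369667e-01, -6.88355349e-04, -8.94348873e-01],
       [ 8.94348491e-01, -8.58627305e-04,  4.47370137e-01],
       [-1.07586199e-03, -9.99999394e-01,  2.31505755e-04]]), 'ft_force': array([ 0.08138258, -0.0710167 , -0.20955478]), 'wrist_torque': array([ 0.00404493,  0.0398889 , -0.00585202]), 'grip_width': 0.08542520094458113}
```

View pics/scene0.png

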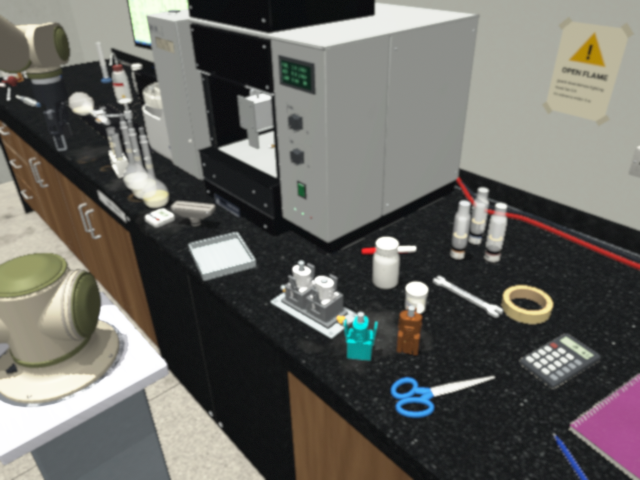

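View pics/top0.png

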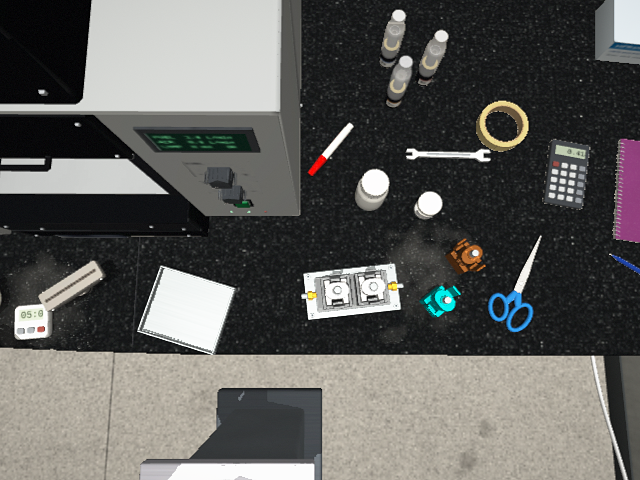

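```bash
python3 - <<'E'
import cv2,numpy as np
a=cv2.imread('pics/scene0.png')[245:340,260:360]; b=cv2.imread('pics/top0.png')[255:325,295:410]
cv2.imwrite('pics/c1.png',np.vstack([cv2.resize(a,(400,300),interpolation=3),]));cv2.imwrite('pics/c2.png',cv2.resize(b,None,fx=6.5,fy=6.5,interpolation=cv2.INTER_CUBIC))
a=cv2.imread('pics/scene0.png')[250:340,260:360];cv2.imwrite('pics/c1.png',cv2.resize(a,None,fx=6.5,fy=6.5,interpolation=cv2.INTER_CUBIC))
E
```

```text
(no output)
```

View pics/c1.png

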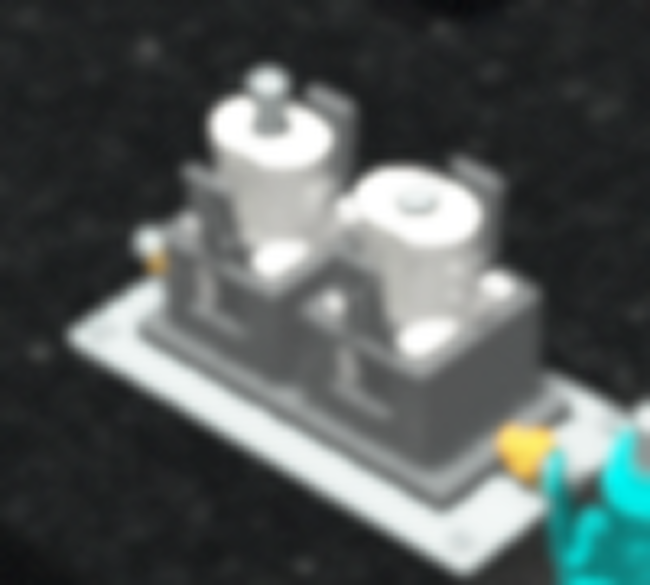

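View pics/c2.png

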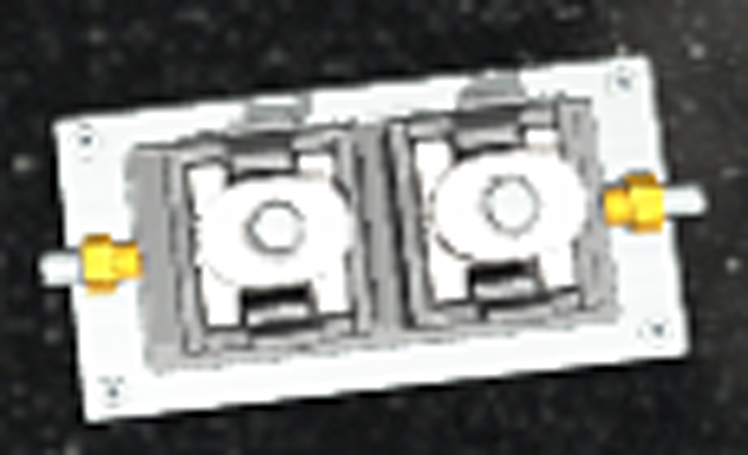

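The picture shows four possible targets in the scene view:
- Left-bay cartridge (301,268), white with a pin standing well up.
- Right-bay cartridge (323,283), white with a flush pin.
- Turquoise look-alike (361,335).
- Brown look-alike (409,330).

In the top view, the left and right bays are at (337,290) and (373,286). I choose the left-bay (+y) cartridge, and the crop confirms its raised pin.

```bash
python3 - <<'E'
from h import *
T=dict(np.load('pics/top0.npz'));S=dict(np.load('pics/scene0.npz'))
c=lambda a,ox,oy:((a[0]+.5)/6.5+ox-.5,(a[1]+.5)/6.5+oy-.5)
pt=c((276,226),295,255);ps=c((268,74),260,250)
print('pin',onz(T,*pt,.111),tri(ray(T,*pt),ray(S,*ps)))
pt=c((511,202),295,255);ps=c((418,200),260,250)
print('flush',onz(T,*pt,.0955),tri(ray(T,*pt),ray(S,*ps)))
co=[c(a,295,255) for a in((56,122),(648,58),(688,352),(90,420))]
P=np.array([onz(T,*p,.005) for p in co]);print(P,P.mean(0))
for i in range(4):
    d=P[(i+1)%4]-P[i];print(np.linalg.norm(d),np.degrees(np.arctan2(d[1],d[0])))
# tray
hsv=cv2.cvtColor(T['frame'],cv2.COLOR_RGB2HSV)
m=((hsv[...,2]>120)&(hsv[...,1]<60)).astype(np.uint8);m[:,:120]=0;m[:, 250:]=0;m[:255]=0;m[354:]=0
m=cv2.morphologyEx(m,cv2.MORPH_OPEN,np.ones((3,3)))
k=max(cv2.findContours(m,0,2)[0],key=cv2.contourArea);r=cv2.minAreaRect(k);print(r)
B=cv2.boxPoints(r)
for z in(.02,):
    P=np.array([onz(T,*p,z) for p in B]);print(P,P.mean(0))
    for i in range(4):
        d=P[(i+1)%4]-P[i];print(np.linalg.norm(d),np.degrees(np.arctan2(d[1],d[0])))
cv2.imwrite('pics/tray.png',cv2.resize(cv2.cvtColor(T['frame'],cv2.COLOR_RGB2BGR)[255:360,125:250],None,fx=5,fy=5))
E
```

```text
pin [ 0.46059816 -0.19720989  0.111     ] (array([ 0.46123977, -0.19766564,  0.11078567]), [np.float64(0.0007700118304326165), np.float64(0.0007700118304325953)])
flush [ 0.46804569 -0.26083206  0.0955    ] (array([ 0.46883466, -0.26174065,  0.09062728]), [np.float64(0.0005704082511308441), np.float64(0.0005704082511307702)])
[[ 0.49769154 -0.13559909  0.005     ]
 [ 0.51733534 -0.3132913   0.005     ]
 [ 0.43000492 -0.32295897  0.005     ]
 [ 0.40988294 -0.14632201  0.005     ]] [ 0.46372868 -0.22954284  0.005     ]
0.17877472304628775 -83.69158898604526
0.08786391233374641 -173.6829546609721
0.1777793765069278 96.49895566486505
0.08846090005535093 6.96232008377352
((188.05856323242188, 308.70672607421875), (76.47456359863281, 68.17913055419922), 17.300527572631836)
[[ 0.3896749   0.16573751  0.02      ]
 [ 0.5121261   0.1350958   0.02      ]
 [ 0.46900108 -0.00613072  0.02      ]
 [ 0.34845384  0.02753947  0.02      ]] [0.42981398 0.08056051 0.02      ]
0.12622681947614922 -14.048971913371357
0.14766414086385826 -106.98060886467758
0.12516117058535553 164.39435729551641
0.1442146776029075 73.39145648063348
```

View pics/tray.png

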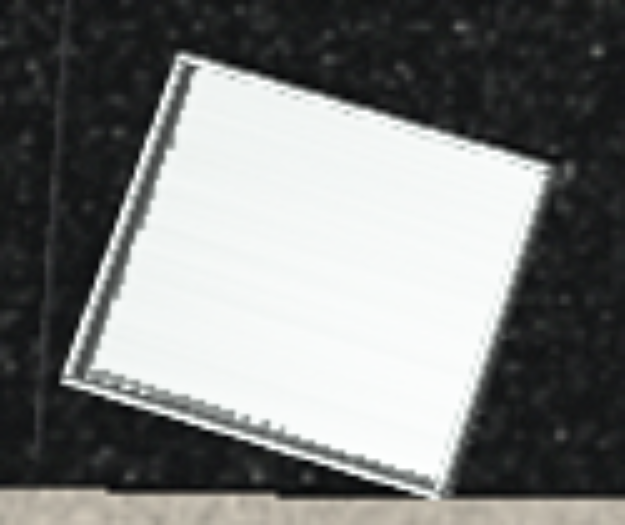

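```bash
python3 -m inch '[[[1,0,0,5,0,0,0],[1,0,0,10,0,0,0],[1,2,-5,10,0,0,-5],[1,3,-10,10,0,0,-10],[1,5,-15,10,0,0,-15],[1,6,-20,10,0,0,-20],[1,8,-25,10,0,0,-25],[1,9,-30,10,0,0,-30],[1,11,-35,10,0,0,-35],[1,13,-40,10,0,0,-40],[1,15,-45,10,0,0,-45],[1,16,-50,10,0,0,-50],[1,18,-55,10,0,0,-54],[1,19,-60,10,0,0,-56.8],[1,20,-65,10,0,0,-56.8],[1,21.5,-68.9,8,0,0,-56.8],[1,21.5,-68.9,3,0,0,-56.8],[1,21.5,-68.9,0,0,0,-56.8],[1,21.5,-68.9,0,0,0,-56.8]]]' 40
python3 - <<'E'
from h import *
for n in('top','wrist','scene'): grab(n,n+'1.png')
o=env.observe();print(o['position'],o['tool_rot'],o['time_s'])
E
```

```text
time_s: 2.52
position: [0.4602, -0.1966, 0.1974]
tool_rot: [[0.993, -0.004, -0.115], [0.115, 0.003, 0.993], [-0.003, -1.0, 0.003]]
ft_force: [-0.6, -0.3, -0.1]
grip_width: 0.0856
[ 0.46163021 -0.19745338  0.20055252] [[ 0.99329887  0.00204072 -0.11555597]
 [ 0.11555922 -0.00155102  0.99329938]
 [ 0.00184782 -0.99999671 -0.00177645]] 2.675
```

View pics/wrist1.png

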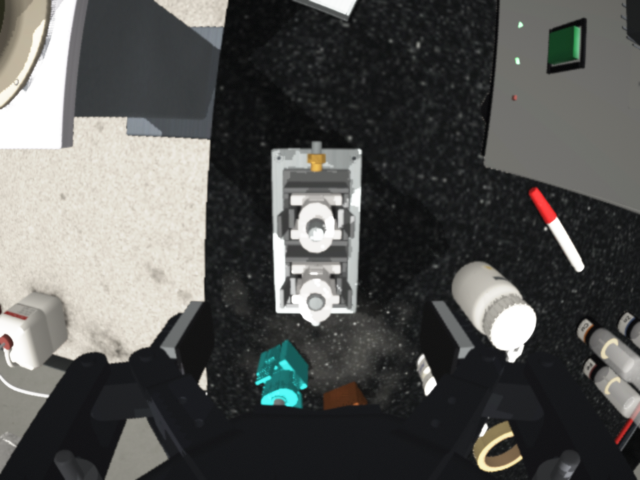

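View pics/scene1.png

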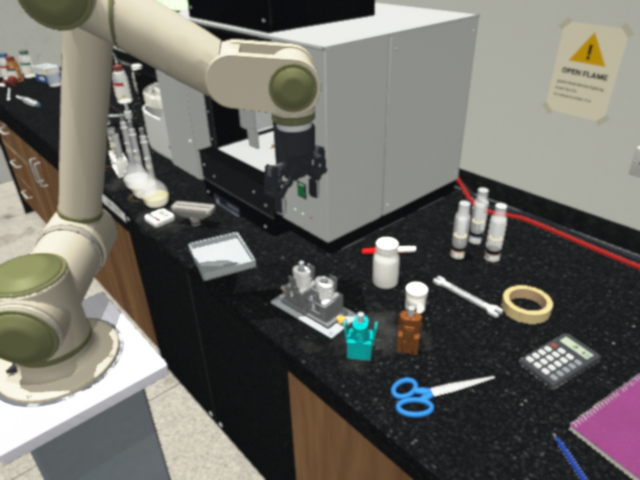

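The wrist view shows the dock square to the image, with the raised pin at about (317,232) midway between the fingers (columns 180 and 455). I'll check this with a fisheye ray.

```bash
python3 - <<'E'
from h import *
W=dict(np.load('pics/wrist1.npz'));cv2.imwrite('pics/w1c.png',cv2.resize(cv2.cvtColor(W['frame'],cv2.COLOR_RGB2BGR)[140:340,250:390],None,fx=4,fy=3))
K=W['mtx'];R=cv2.Rodrigues(W['rvec'])[0];C=-R.T@W['tvec'].ravel()
def wz(u,v,z):
    x=(u-K[0,2])/K[0,0];y=(v-K[1,2])/K[1,1];r=np.hypot(x,y);d=R.T@np.array([x/r*np.sin(r),y/r*np.sin(r),np.cos(r)]);return C+d*(z-C[2])/d[2]
for p,z in(((316,233),.111),((316,302),.0955),((272,150),.005),((361,150),.005),((276,312),.005),((355,312),.005)):print(p,wz(*p,z))
E
```

```text
(316, 233) [ 0.46093744 -0.19751411  0.111     ]
(316, 302) [ 0.46830596 -0.26113254  0.0955    ]
(272, 150) [ 0.41114856 -0.14746626  0.005     ]
(361, 150) [ 0.49858539 -0.1372629   0.005     ]
(276, 312) [ 0.43029397 -0.32386205  0.005     ]
(355, 312) [ 0.51830296 -0.31356507  0.005     ]
```

View pics/w1c.png

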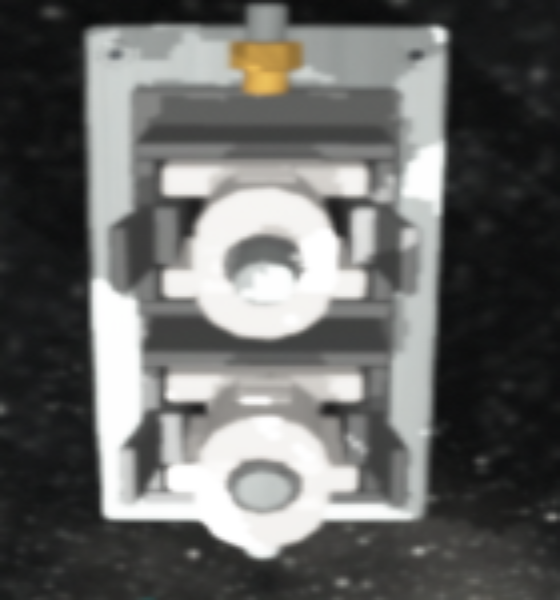

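The crop shows the up pin tall at the upper bay. The three views agree to 1 mm. I'll descend now.

```bash
python3 -m inch '[[[1,-0.05,0,-4,0,0,0],[1,-0.05,0,-8,0,0,0],[1,-0.05,0,-11,0,0,0],[1,-0.05,0,-13,0,0,0],[1,-0.05,0,-14.2,0,0,0],[1,-0.05,0,-14.2,0,0,0],[1,-0.05,0,-14.2,0,0,0]]]' 40
python3 - <<'E'
from h import *
for n in('wrist','scene'): grab(n,n+'2.png')
o=env.observe();print(o['position'],o['ft_force'],o['time_s'])
cv2.imwrite('pics/s2c.png',cv2.resize(cv2.imread('pics/scene2.png')[200:350,230:380],(750,600)[::-1] if 0 else (600,600),interpolation=2))
E
```

```text
time_s: 3.55
position: [0.4611, -0.1975, 0.058]
tool_rot: [[0.993, 0.002, -0.116], [0.116, -0.001, 0.993], [0.001, -1.0, -0.001]]
ft_force: [0.4, -0.1, 0.2]
grip_width: 0.0852
[ 0.46098135 -0.19740217  0.05788227] [-0.14920227 -0.26372079  0.20738245] 3.65
```

View pics/wrist2.png

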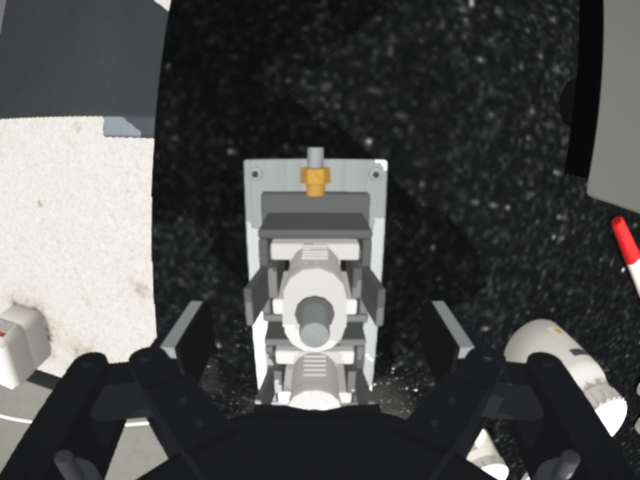

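View pics/s2c.png

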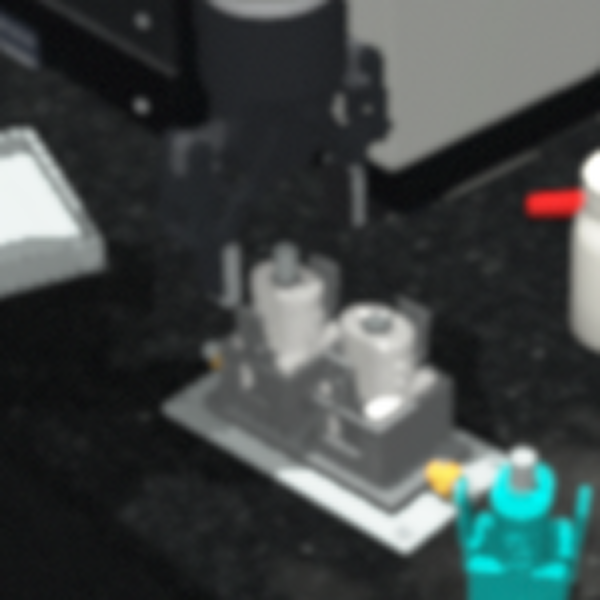

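The scene crop shows the finger pads at crop (232,270) and (360,195), higher than I expected. I'll project the expected finger tips to check before closing.

```bash
python3 - <<'E'
from h import *
o=env.observe();S=dict(np.load('pics/scene2.npz'));p=o['position'];x=o['tool_rot'][:,0]
f=lambda q:[((a-230)*4,(b-200)*4) for a,b in proj(S,q)]
for dz in(0,.013,.032,.054):print(dz,np.round(f([p-.0427*x+[0,0,dz],p+.0427*x+[0,0,dz]])))
print('pin',np.round(f([.461,-.1974,.111])), 'pads',np.round(f([.461,-.1974,.074])))
# triangulate pads by known plane: plane through tcp spanned by x and z
n=np.cross(x,[0,0,1])
for u,v in((232,304),(360,225),(232,245),(360,165)):
    c,d=ray(S,u/4+230,v/4+200);t=n@(p-c)/(n@d);q=c+d*t;print((u,v),q,(q-p)@x)
E
```

```text
0 [[229. 362.]
 [338. 290.]]
0.013 [[228. 342.]
 [338. 271.]]
0.032 [[226. 313.]
 [337. 242.]]
0.054 [[224. 278.]
 [336. 208.]]
pin [[281. 244.]] pads [[284. 301.]]
(232, 304) [ 0.42318474 -0.20179697  0.09288918] -0.03800698561403217
(360, 225) [ 0.52229704 -0.19027269  0.09147285] 0.061771183643131194
(232, 245) [ 0.42592798 -0.201478    0.12844688] -0.03520033134243743
(360, 165) [ 0.52354596 -0.19012747  0.12973351] 0.06307686376581897
```

```bash
python3 - <<'E'
from h import *
o=env.observe();W=dict(np.load('pics/wrist2.npz'));p=o['position'];Rt=o['tool_rot'];x=Rt[:,0]
K=W['mtx'];R=cv2.Rodrigues(W['rvec'])[0]
def pw(q):
    c=R@q+W['tvec'].ravel();th=np.arctan2(np.hypot(c[0],c[1]),c[2]);n=np.hypot(c[0],c[1]);return K[0,0]*th*c[0]/n+K[0,2],K[1,1]*th*c[1]/n+K[1,2]
for dz in(0,.013,.032,.05):
  for s in(-1,1):
    for w in(-.011,.011):print(dz,s,w,np.round(pw(p+s*.0427*x+w*Rt[:,2]+np.array([0,0,dz]))))
C=-R.T@W['tvec'].ravel();print(C-p)
print('pin',pw(np.array([.461,-.1974,.111])),'flush',pw(np.array([.468,-.261,.0955])))
E
python3 - <<'E'
import cv2
a=cv2.imread('pics/wrist2.png')[230:430,140:500];cv2.imwrite('pics/w2c.png',cv2.resize(a,None,fx=2.2,fy=2.2,interpolation=2))
b=cv2.imread('pics/scene2.png')[200:300,260:340];cv2.imwrite('pics/s2d.png',cv2.resize(b,None,fx=6,fy=6,interpolation=2))
E
```

```text
0 -1 -0.011 [235. 297.]
0 -1 0.011 [232. 258.]
0 1 -0.011 [396. 297.]
0 1 0.011 [400. 258.]
0.013 -1 -0.011 [230. 309.]
0.013 -1 0.011 [226. 268.]
0.013 1 -0.011 [402. 309.]
0.013 1 0.011 [405. 268.]
0.032 -1 -0.011 [221. 328.]
0.032 -1 0.011 [216. 284.]
0.032 1 -0.011 [410. 328.]
0.032 1 0.011 [415. 284.]
0.05 -1 -0.011 [212. 350.]
0.05 -1 0.011 [205. 302.]
0.05 1 -0.011 [420. 350.]
0.05 1 0.011 [426. 302.]
[-0.00858232  0.07370844  0.17480127]
pin (np.float64(315.81736782354653), np.float64(333.3098063766958)) flush (np.float64(315.1014510021052), np.float64(423.0385577638533))
```

View pics/w2c.png

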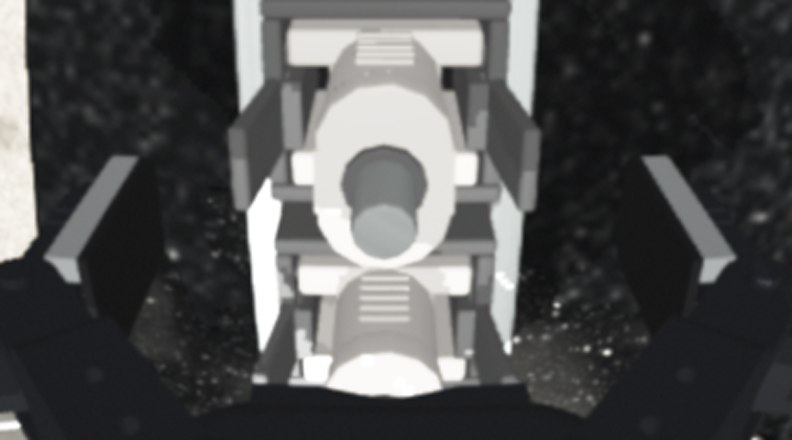

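View pics/s2d.png

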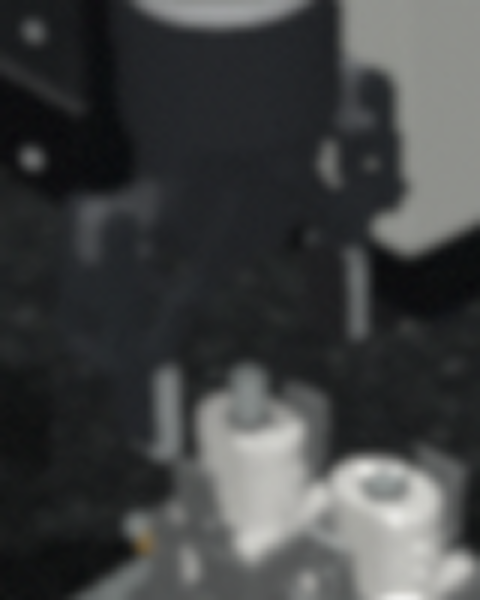

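```bash
python3 - <<'E'
from h import *
o=env.observe();W=dict(np.load('pics/wrist2.npz'));S=dict(np.load('pics/scene2.npz'));p=o['position'];Rt=o['tool_rot']
K=W['mtx'];R=cv2.Rodrigues(W['rvec'])[0];C=-R.T@W['tvec'].ravel()
def wr(u,v):
    x=(u-K[0,2])/K[0,0];y=(v-K[1,2])/K[1,1];r=np.hypot(x,y);return C,R.T@np.array([x/r*np.sin(r),y/r*np.sin(r),np.cos(r)])
for (s,w) in(((290,276),(214,337)),((317.8,256),(421,337))):
    q,e=tri(ray(S,*s),wr(*w));print(q,e,Rt.T@(q-p))
print(o['grip_width'],o['position'])
E
```

```text
[ 0.41947904 -0.21249171  0.1000925 ] [np.float64(0.0007526869092494721), np.float64(0.000752686909249367)] [-0.04291399 -0.04225226 -0.01024575]
[ 0.50640216 -0.20039373  0.10355782] [np.float64(0.0008827064014249942), np.float64(0.0008827064014251156)] [ 0.04482901 -0.04560907 -0.0082721 ]
0.08574437951859087 [ 0.46098135 -0.19740217  0.05788227]
```

The scene and wrist views triangulate the open pad ends at z≈0.10. That is about 42 mm behind the TCP, where I expected about 13 mm. Before gripping, I'll close part way to 66 mm, which is wider than the tabs, and measure again.

```bash
python3 -m inch '[[[0.55,0,0,0,0,0,0],[0.55,0,0,0,0,0,0],[0.55,0,0,0,0,0,0],[0.55,0,0,0,0,0,0]]]' 20
python3 - <<'E'
from h import *
for n in('wrist','scene'): grab(n,n+'3.png')
o=env.observe();print(o['position'],o['ft_force'],o['grip_width'],o['time_s'])
a=cv2.imread('pics/wrist3.png')[230:430,140:500];b=cv2.imread('pics/scene3.png')[200:320,250:350]
g=lambda i:np.clip((i/255.)**.5*255,0,255).astype(np.uint8)
cv2.imwrite('pics/w3c.png',g(cv2.resize(a,None,fx=2.2,fy=2.2,interpolation=2)))
cv2.imwrite('pics/s3c.png',g(cv2.resize(b,None,fx=5,fy=5,interpolation=2)))
E
```

```text
time_s: 4.15
position: [0.4605, -0.1971, 0.057]
tool_rot: [[0.993, -0.0, -0.115], [0.115, 0.0, 0.993], [-0.0, -1.0, 0.0]]
ft_force: [0.2, 0.4, 0.2]
grip_width: 0.0666
[ 0.46052476 -0.19711283  0.05699879] [0.53604236 0.2150464  0.17875975] 0.06611629124657038 4.25
```

View pics/w3c.png

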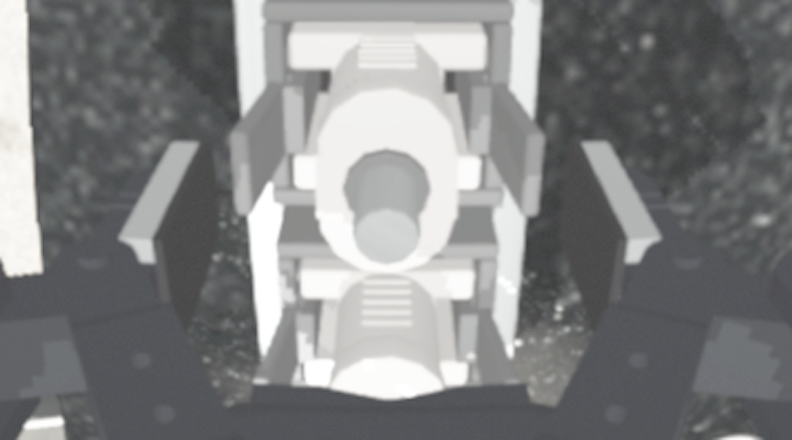

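View pics/s3c.png

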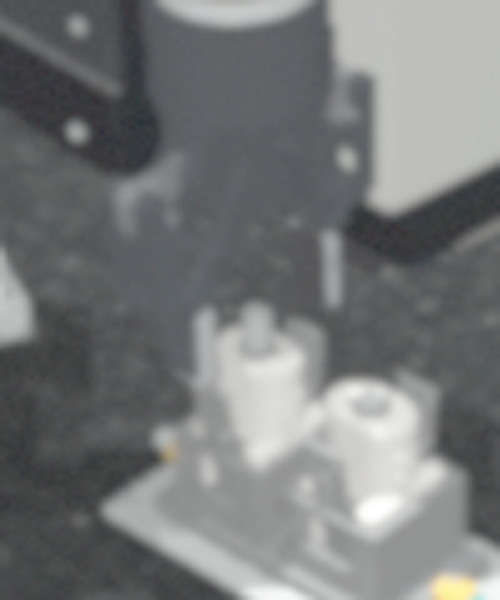

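```bash
python3 - <<'E'
from h import *
o=env.observe();W=dict(np.load('pics/wrist3.npz'));S=dict(np.load('pics/scene3.npz'));p=o['position'];Rt=o['tool_rot']
K=W['mtx'];R=cv2.Rodrigues(W['rvec'])[0];C=-R.T@W['tvec'].ravel()
def wr(u,v):
    x=(u-K[0,2])/K[0,0];y=(v-K[1,2])/K[1,1];r=np.hypot(x,y);return C,R.T@np.array([x/r*np.sin(r),y/r*np.sin(r),np.cos(r)])
def plane(cd,n,off):
    c,d=cd;q=c+d*((off-n@(c-p))/(n@d));return Rt.T@(q-p)
x=Rt[:,0];z=Rt[:,2]
print('wrist tip +y corners, plane x=+-33');print(plane(wr(140+205/2.2,230+145/2.2),x,-.033),plane(wr(140+580/2.2,230+145/2.2),x,.033))
print('wrist with z=+11 plane');print(plane(wr(140+205/2.2,230+145/2.2),z,.011),plane(wr(140+580/2.2,230+145/2.2),z,.011))
print('scene z=-11 plane, tips then tops')
for u,v in((216,375),(323,305),(216,308),(323,232)):print(plane(ray(S,250+u/5,200+v/5),z,-.011))
E
```

```text
wrist tip +y corners, plane x=+-33
[-0.033      -0.04285245  0.0106526 ] [ 0.033      -0.05063161  0.01436089]
wrist with z=+11 plane
[-0.03281865 -0.04357486  0.011     ] [ 0.03485073 -0.04364651  0.011     ]
scene z=-11 plane, tips then tops
[-0.03273452 -0.04066449 -0.011     ]
[ 0.03305977 -0.04154212 -0.011     ]
[-0.03045637 -0.07292535 -0.011     ]
[ 0.0345404  -0.07794343 -0.011     ]
```

```bash
python3 -c "
from rig import env;print(env.grip_depth)"
python3 -m inch '[[[0.8,0.05,0,0,0,0,0],[0.8,0.05,0,-0.8,0,0,0],[0.8,0.05,0,-1.6,0,0,0],[0.8,0.05,0,-1.6,0,0,0]]]' 20
python3 -m inch '[[[0.8,0,0,-0.7,0,0,0],[0.8,0,0,-1.4,0,0,0],[0.8,0,0,-1.4,0,0,0]]]' 20
python3 - <<'E'
from h import *
for n in('wrist','scene'): grab(n,n+'4.png')
o=env.observe();print(o['position'],o['ft_force'],o['grip_width'],o['time_s'])
a=cv2.imread('pics/wrist4.png')[230:430,140:500];b=cv2.imread('pics/scene4.png')[200:320,250:350]
g=lambda i:np.clip((i/255.)**.5*255,0,255).astype(np.uint8)
cv2.imwrite('pics/w4c.png',g(cv2.resize(a,None,fx=2.2,fy=2.2,interpolation=2)))
cv2.imwrite('pics/s4c.png',g(cv2.resize(b,None,fx=5,fy=5,interpolation=2)))
E
```

```text
0.0187
time_s: 4.75
position: [0.4606, -0.1968, 0.0401]
tool_rot: [[0.993, -0.001, -0.115], [0.115, 0.001, 0.993], [-0.001, -1.0, 0.001]]
ft_force: [-0.2, 0.3, 0.1]
grip_width: 0.0769
time_s: 5.12
position: [0.4607, -0.1969, 0.0264]
tool_rot: [[0.993, -0.001, -0.115], [0.115, 0.001, 0.993], [-0.001, -1.0, 0.001]]
ft_force: [-0.1, -0.3, 0.3]
grip_width: 0.077
[ 0.4610577  -0.1971347   0.02698866] [-0.37205099  0.77992577 -0.32416459] 0.0768436359734496 5.225
```

View pics/w4c.png

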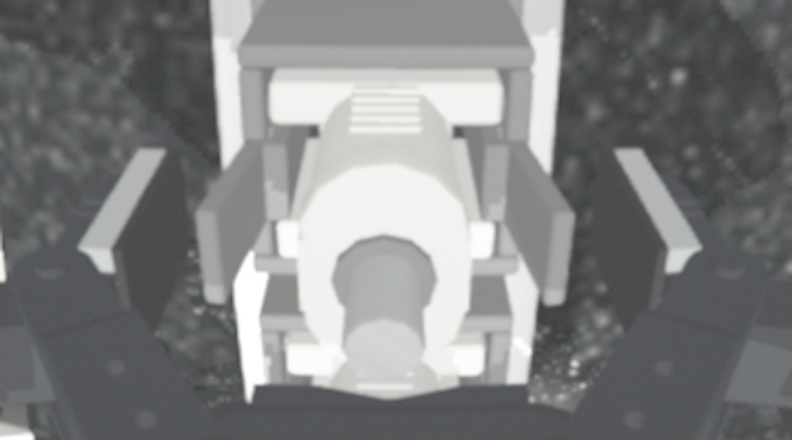

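View pics/s4c.png

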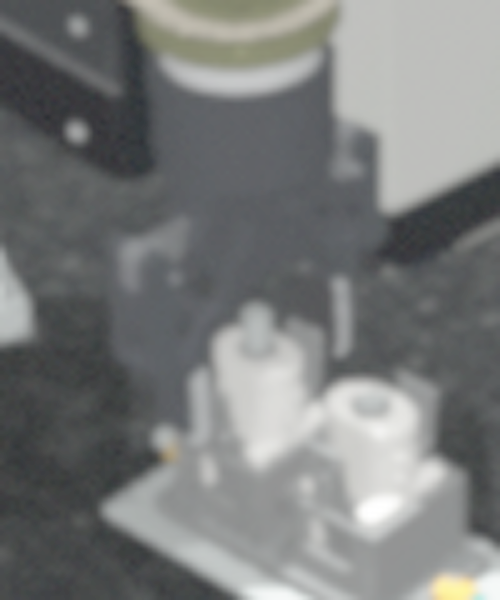

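The pads now straddle the tabs: in the wrist crop they are at columns 165 and 615, outside the tabs at 205 and 570. There is no contact force. I'll go 3 mm lower and squeeze.

```bash
python3 -m inch '[[[0.8,0,-0.03,-0.3,0,0,0],[0.5,0,-0.03,-0.3,0,0,0],[0.2,0,-0.03,-0.3,0,0,0],[-0.2,0,-0.03,-0.3,0,0,0],[-1,0,-0.03,-0.3,0,0,0],[-1,0,-0.03,-0.3,0,0,0],[-1,0,-0.03,-0.3,0,0,0],[-1,0,-0.03,-0.3,0,0,0]]]' 45
python3 - <<'E'
from h import *
for n in('wrist','scene'): grab(n,n+'5.png')
o=env.observe();print(o['position'],o['ft_force'],o['grip_width'],o['time_s'])
a=cv2.imread('pics/wrist5.png')[230:430,140:500];b=cv2.imread('pics/scene5.png')[200:320,250:350]
g=lambda i:np.clip((i/255.)**.5*255,0,255).astype(np.uint8)
cv2.imwrite('pics/w5c.png',g(cv2.resize(a,None,fx=2.2,fy=2.2,interpolation=2)))
cv2.imwrite('pics/s5c.png',g(cv2.resize(b,None,fx=5,fy=5,interpolation=2)))
E
```

```text
time_s: 6.22
position: [0.4603, -0.1978, 0.0255]
tool_rot: [[0.993, -0.001, -0.116], [0.116, -0.001, 0.993], [-0.001, -1.0, -0.001]]
ft_force: [-9.1, -0.2, 17.1]
grip_width: 0.0391
[ 0.46027426 -0.19780975  0.02544008] [-9.17676758  0.47468419 17.31940268] 0.03845205352116513 6.325
```

View pics/w5c.png

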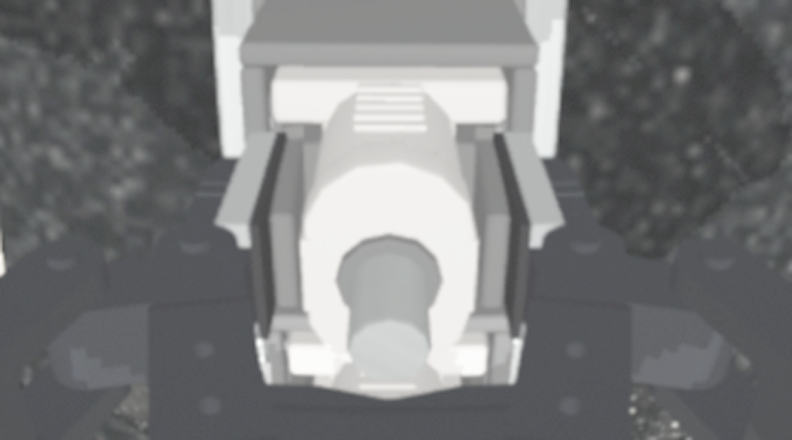

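View pics/s5c.png

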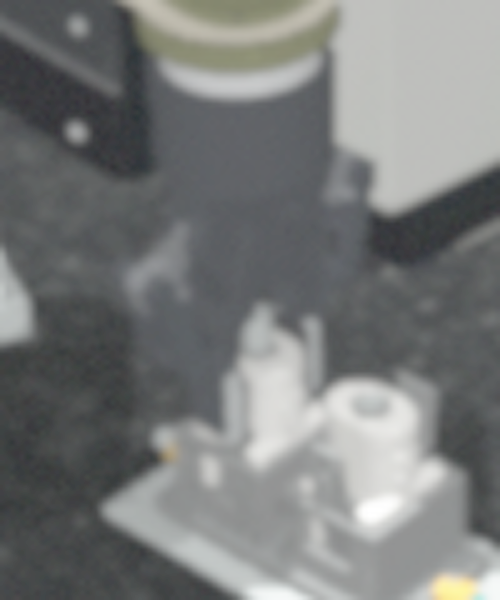

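Both tabs are pressed to the stop (opening 38.5 mm). The tool feels 17 N upward and -9 N in x. I'll relieve that with a small upward and -x shift, then lift gradually.

```bash
python3 -m inch '[[[-1,-0.07,0,0.1,0,0,0],[-1,-0.07,0,0.2,0,0,0],[-1,-0.07,0,0.3,0,0,0],[-1,-0.07,0,0.3,0,0,0]]]'
python3 -m inch '[[[-1,0,0,0.3,0,0,0],[-1,0,0,0.6,0,0,0],[-1,0,0,0.9,0,0,0],[-1,0,0,0.9,0,0,0]]]'
python3 - <<'E'
from h import *
for n in('wrist','scene'): grab(n,n+'6.png')
o=env.observe();print(o['position'],o['ft_force'],o['grip_width'],o['time_s'])
a=cv2.imread('pics/wrist6.png')[230:430,140:500];b=cv2.imread('pics/scene6.png')[200:320,250:350]
g=lambda i:np.clip((i/255.)**.5*255,0,255).astype(np.uint8)
c=np.zeros((440,792+400,3),np.uint8);c[:,:792]=g(cv2.resize(a,(792,440)));c[:440,792:]=g(cv2.resize(b,(400,440)))
cv2.imwrite('pics/c6.png',cv2.resize(c,(800,295)))
E
```

```text
time_s: 6.82
position: [0.4604, -0.1973, 0.0269]
tool_rot: [[0.993, -0.0, -0.116], [0.116, 0.0, 0.993], [-0.0, -1.0, 0.0]]
ft_force: [-0.2, 0.5, -1.9]
grip_width: 0.0385
time_s: 7.32
position: [0.4605, -0.1975, 0.0363]
tool_rot: [[0.993, 0.0, -0.115], [0.115, -0.0, 0.993], [0.0, -1.0, -0.0]]
ft_force: [0.2, 0.1, -2.6]
grip_width: 0.0388
[ 0.4602929  -0.19740735  0.03603312] [-0.00767465 -0.14531727 -1.27746363] 0.03897871600669448 7.425
```

View pics/c6.png

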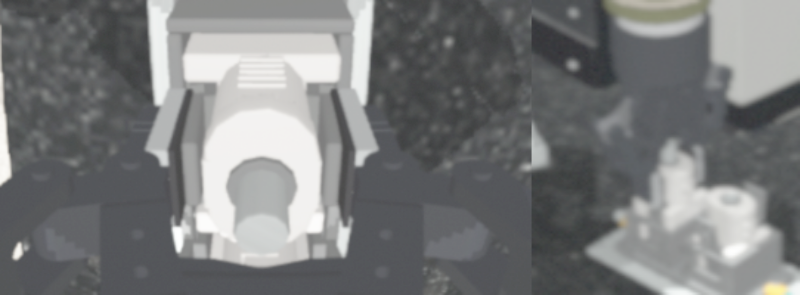

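```bash
python3 -m inch '[[[-1,0,0,1.5,0,0,0],[-1,0,0,3,0,0,0],[-1,0,0,5,0,0,0],[-1,0,0,7,0,0,0],[-1,0,0,9,0,0,0],[-1,0,0,10,0,0,0],[-1,0,0,10,0,0,0]]]'
python3 - <<'E'
from h import *
for n in('wrist','scene'): grab(n,n+'7.png')
o=env.observe();print(o['position'],o['ft_force'],o['grip_width'],o['time_s'])
T=dict(np.load('pics/top0.npz'))
P=np.array([onz(T,(a+.5)/5-.5+125,(b+.5)/5-.5+255,.02) for a,b in((178,55),(552,170),(443,497),(65,382))]);print(P,P.mean(0))
for i in range(4):
    d=P[(i+1)%4]-P[i];print(np.linalg.norm(d),np.degrees(np.arctan2(d[1],d[0])))
E
```

```text
time_s: 8.3
position: [0.4604, -0.1975, 0.1361]
tool_rot: [[0.993, 0.001, -0.115], [0.115, -0.0, 0.993], [0.0, -1.0, -0.0]]
ft_force: [0.5, -0.6, -0.6]
grip_width: 0.0386
[ 0.46001189 -0.19717812  0.13526825] [-0.39137939  0.51272066 -0.61730828] 0.0387663547904984 8.4
[[ 0.51055801  0.13785134  0.02      ]
 [ 0.46697714 -0.00676037  0.02      ]
 [ 0.34596548  0.02971797  0.02      ]
 [ 0.38761198  0.17272469  0.02      ]] [0.42777815 0.08338341 0.02      ]
0.15103589042929808 -106.77095422984992
0.12639023174401176 163.22483963212352
0.14894748878147673 73.76335102138405
0.12779622341788618 -15.835861175337547
```

View pics/scene7.png

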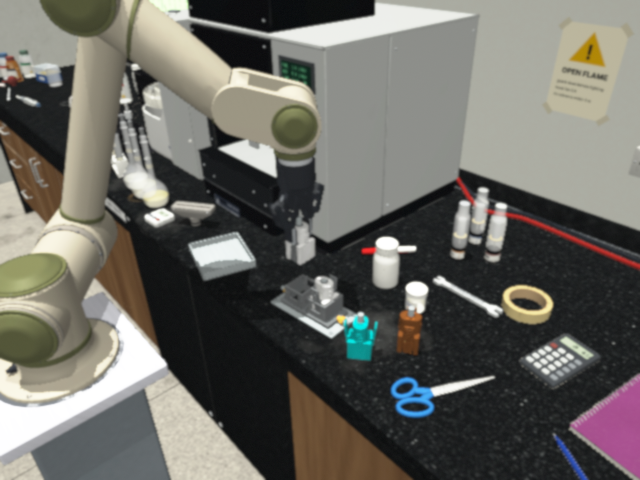

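View pics/wrist7.png

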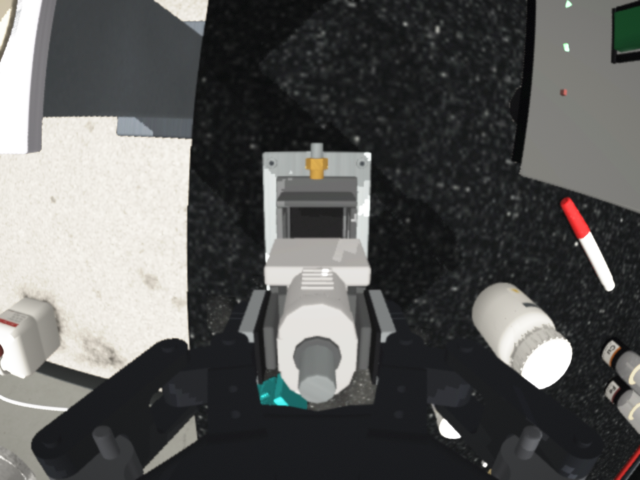

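The cartridge is held upright. The left bay is empty, and the flush cartridge is still in place at scene (323,288). Next I'll carry it over the tray at (0.428, 0.083).

```bash
python3 -m inch '[[[-1,0,1,0,0,0,0],[-1,-0.3,3,0,0,0,0],[-1,-0.6,6,0,0,0,0],[-1,-1,9,0,0,0,0],[-1,-1.4,12,0,0,0,0],[-1,-1.8,16,0,0,0,0],[-1,-2.2,20,0,0,0,0],[-1,-2.6,24,0,0,0,0],[-1,-3,26.5,0,0,0,0],[-1,-3.2,28,0,0,0,0],[-1,-3.2,28,-3,0,0,0],[-1,-3.2,28,-6,0,0,0],[-1,-3.2,28,-7.5,0,0,0],[-1,-3.2,28,-7.5,0,0,0],[-1,-3.2,28,-7.5,0,0,0]]]'
python3 - <<'E'
from h import *
for n in('wrist','scene','top'): grab(n,n+'8.png')
o=env.observe();print(o['position'],o['ft_force'],o['grip_width'],o['time_s'])
b=cv2.imread('pics/scene8.png')[170:290,170:290];cv2.imwrite('pics/s8c.png',cv2.resize(b,None,fx=5,fy=5,interpolation=2))
E
```

```text
time_s: 10.28
position: [0.4287, 0.0826, 0.0616]
tool_rot: [[0.993, 0.001, -0.115], [0.115, -0.0, 0.993], [0.001, -1.0, -0.0]]
ft_force: [-0.4, 0.3, -1.0]
grip_width: 0.0385
[0.4286724  0.08258413 0.06166649] [ 0.27358727 -1.58752464 -2.61242844] 0.03837855220183892 10.425
```

View pics/s8c.png

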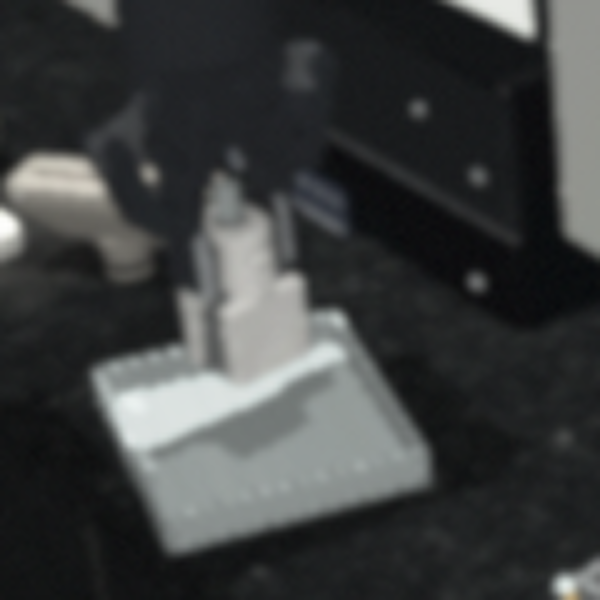

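View pics/wrist8.png

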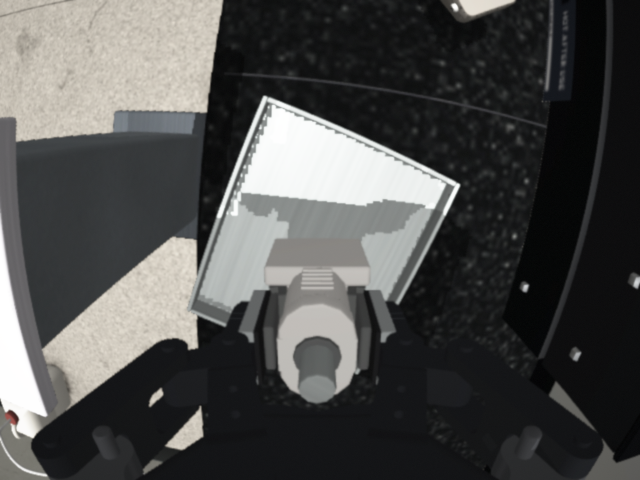

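```bash
python3 - <<'E'
from h import *
o=env.observe();S=dict(np.load('pics/scene8.npz'));p=o['position'];Rt=o['tool_rot'];x=Rt[:,0];z=Rt[:,2]
for z0 in(.04,.045,.05,.055):
    q=[p*[1,1,0]+sx*.0225*x+sz*.02*z+np.array([0,0,z0]) for sx,sz in((-1,-1),(1,-1),(-1,1))]+[p*[1,1,0]+np.array([0,0,z0+.097])]
    print(z0,[(round((a-170)*5),round((b-170)*5)) for a,b in proj(S,q)])
E
```

```text
0.04 [(239, 402), (310, 365), (188, 374), (224, 198)]
0.045 [(237, 394), (309, 356), (186, 366), (222, 189)]
0.05 [(236, 385), (307, 348), (185, 357), (221, 179)]
0.055 [(235, 376), (306, 339), (184, 349), (219, 170)]
```

The projected underside height is 0.050 m, matching the estimate. I'll lower 44 mm, then creep down to contact.

```bash
python3 -m inch '[[[-1,0,0,-1.2,0,0,0],[-1,0,0,-2.4,0,0,0],[-1,0,0,-3.4,0,0,0],[-1,0,0,-4,0,0,0],[-1,0,0,-4.3,0,0,0],[-1,0,0,-4.3,0,0,0],[-1,0,0,-4.3,0,0,0]]]'
python3 -m inch '[[[-1,0,0,-0.1,0,0,0],[-1,0,0,-0.2,0,0,0],[-1,0,0,-0.2,0,0,0],[-1,0,0,-0.2,0,0,0]]]'
python3 -m inch '[[[-1,0,0,-0.1,0,0,0],[-1,0,0,-0.2,0,0,0],[-1,0,0,-0.2,0,0,0],[-1,0,0,-0.2,0,0,0]]]'
```

```text
time_s: 11.3
position: [0.4285, 0.0826, 0.0183]
tool_rot: [[0.993, 0.001, -0.115], [0.115, -0.0, 0.993], [0.001, -1.0, -0.0]]
ft_force: [-0.4, -0.5, -1.0]
grip_width: 0.0387
time_s: 11.8
position: [0.4283, 0.0826, 0.016]
tool_rot: [[0.993, 0.0, -0.115], [0.115, -0.0, 0.993], [0.0, -1.0, -0.0]]
ft_force: [0.1, -0.0, -1.7]
grip_width: 0.0385
time_s: 12.3
position: [0.4284, 0.0826, 0.0145]
tool_rot: [[0.993, 0.001, -0.116], [0.116, -0.0, 0.993], [0.001, -1.0, -0.0]]
ft_force: [-2.0, 0.4, 7.4]
grip_width: 0.0388
```

There is firm floor contact (+7.4 N). I'll open gradually.

```bash
python3 -m inch '[[[-0.05,0,0,0,0,0,0],[0.05,0,0,0,0,0,0],[0.2,0,0,0,0,0,0],[0.35,0,0,0,0,0,0],[0.5,0,0,0,0,0,0],[0.7,0,0,0,0,0,0],[1,0,0,0,0,0,0],[1,0,0,0,0,0,0],[1,0,0,0,0,0,0]]]' 20
python3 - <<'E'
from h import *
for n in('wrist','scene'): grab(n,n+'9.png')
b=cv2.imread('pics/scene9.png')[170:290,170:290];cv2.imwrite('pics/s9c.png',cv2.resize(b,None,fx=5,fy=5,interpolation=2))
E
```

```text
time_s: 13.42
position: [0.4284, 0.0826, 0.014]
tool_rot: [[0.993, 0.0, -0.115], [0.115, -0.0, 0.993], [0.0, -1.0, -0.0]]
ft_force: [0.0, -0.6, -0.4]
grip_width: 0.0852
```

View pics/s9c.png

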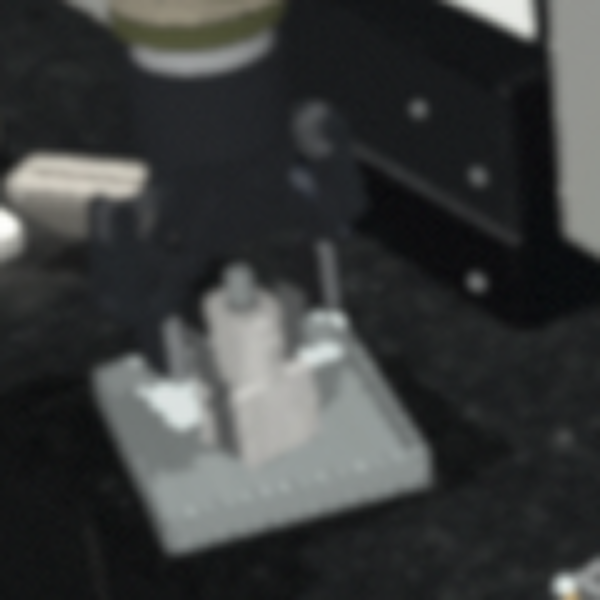

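View pics/wrist9.png

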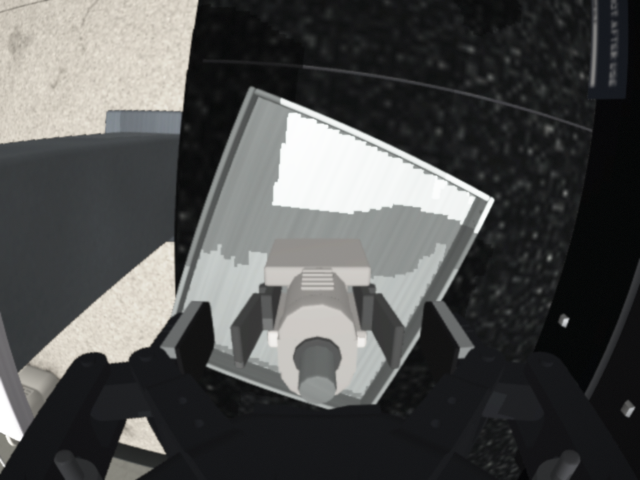

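The cartridge stands on the tray floor with its tabs sprung out, and the pads are clear on both sides. I'll retreat straight up.

```bash
python3 -m inch '[[[1,0,0,2,0,0,0],[1,0,0,5,0,0,0],[1,0,0,9,0,0,0],[1,0,0,14,0,0,0],[1,0,0,19,0,0,0],[1,-3,5,21,0,0,0],[1,-6,10,21,0,0,0],[1,-8,16,21,0,0,0],[1,-10,20,21,0,0,0],[1,-10,20,21,0,0,0],[1,-10,20,21,0,0,0]]]'
python3 - <<'E'
from h import *
for n in('top','scene'): grab(n,n+'10.png')
o=env.observe();print(o['position'],o['ft_force'],o['grip_width'],o['time_s'])
b=cv2.imread('pics/scene10.png')[200:300,180:280];t=cv2.imread('pics/top10.png')[255:355,125:250]
cv2.imwrite('pics/c10.png',np.hstack([cv2.resize(b,(350,350)),cv2.resize(t,(437,350))]))
E
```

```text
time_s: 14.9
position: [0.3284, 0.2823, 0.2239]
tool_rot: [[0.993, -0.0, -0.116], [0.116, -0.0, 0.993], [-0.0, -1.0, -0.0]]
ft_force: [1.1, -0.2, 0.4]
grip_width: 0.0854
[0.32882012 0.28180545 0.22397076] [ 0.11637441 -0.1319326   0.71059832] 0.08530631568851217 15.0
```

View pics/scene10.png

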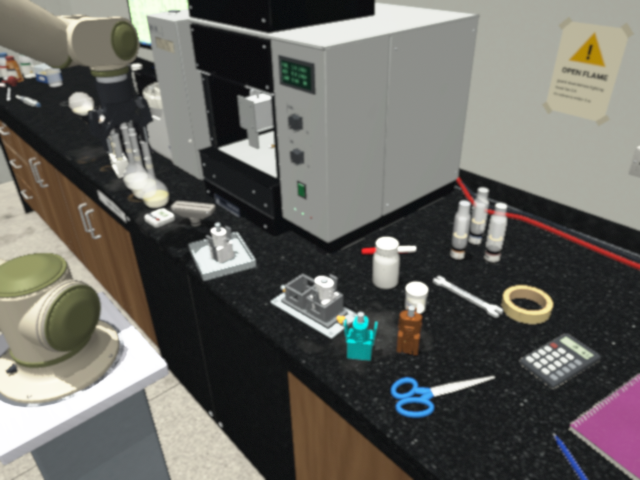

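View pics/c10.png

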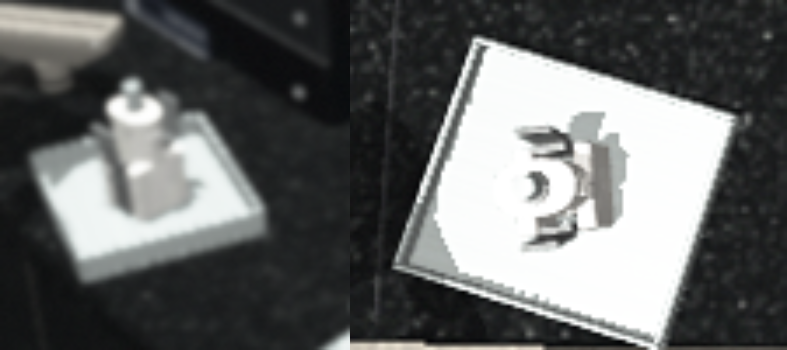

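```bash
python3 - <<'E'
from h import *
S=dict(np.load('pics/scene10.npz'));T=dict(np.load('pics/top10.npz'))
print(tri(ray(T,125+187/3.5,255+184/3.5),ray(S,180+131/3.5,200+83/3.5)))
env.close_job()
E
```

```text
(array([0.42823832, 0.07532364, 0.10107513]), [np.float64(0.0015454031007596568), np.float64(0.0015454031007595785)])
the job is handed in; nothing more can be done
```

The cartridge with the raised pin was in the left (+y) bay. I squeezed both its tabs to the stop (opening about 38.5 mm), lifted it out, set it down in the tray until the wrist felt about +7 N of floor contact, let it go and backed off. I handed the job in at about 15 s; it reported no verdict.

**Last checks:**
- **Cartridge:** The cameras show it upright in the middle of the tray with its tabs sprung out. The pin top measured (0.428, 0.075, 0.101) against an expected (0.428, 0.083, 0.100), so the height matches standing flat.
- **Disagreement:** The 8 mm difference in y probably comes from picking the pin's pixel roughly in a low-resolution crop. The cartridge is well inside the limits either way.
- **Other things:** The good cartridge still looks clipped in its bay, and the bottle and jar are standing. The gripper is clear of everything.

**During the job:**
- **Finger pads:** When open, they sat about 42 mm behind the reported TCP. From the given figures I expected about 13 mm. I saw this in the pictures before gripping and went lower to match.
- **Squeeze forces:** While squeezing, the tool briefly felt 17 N upward and 9 N sideways. I eased this off before lifting.

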